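# Lever open the stuck cover of a parts case

## Robot

A 6-joint arm with a two-finger parallel gripper is mounted at the origin on a cart in front of the work surface, level with it; the furniture and walls round the work are solid. World frame = base frame: x ahead of the robot, y to its left, z up, the work surface at z = 0. Lengths are in m, angles in rad, forces in N, time in s.
With the tool pointing down it reaches from about 0.275 to 0.975 m from the base axis. Payload 8.4 kg.
Tool frame: the origin (TCP) lies on the front face of the gripper's body, between the roots of the fingers; the fingertips stand 88 mm ahead of it and the grasp point (between the pads) lies 69 mm ahead of it (env.tcp_to_grasp is the distance from the TCP to the grasp point, in m); z points along the fingers, y is the direction in which the jaws open and shut (so a half turn about z gives the same grasp; the last joint's range is limited). The gripper opens to 92 mm and grips with 3 to 60 N. Pads are 20 mm wide; open, the fingers measure 128 mm over their backs; the gripper's body (75 mm by 189 mm) begins 69 mm behind the grasp point.
Start: joints at [-1.192, 0.353, 1.633, -0, 1.155, -0.002], TCP at [0.232, -0.58, 0.303] pointing down, gripper open.
Joint ranges: [-2.63, 2.63], [-0.92, 2.1], [0.06, 2.66], [-1.3, 4.44], [0, 2.69], [-3.02, 3.02]. Speed limits (rad/s): [2.22, 2.22, 2.79, 3.14, 3.14, 3.14].

## Interface

Orientations are given as a rotation vector (axis times angle).
In Python, from station import read_state, vision, env gives the robot as it stands. The module is installed in compiled form; this text tells all that it offers.
- The arm moves only by the tool arm_command, never from a script. Its argument "targets" is a list of rows, each a list of 5 numbers: the shift along the tool's x, y, z in cm, then the turn about the tool's z in rad, then the finger opening in cm, from 0 to 9.19. In form: [[dx, dy, dz, turn, hand], ...]. A call has 1 to 12 rows; each row is the pose to reach, as a shift and turn from the pose commanded when the call began, along the tool's axes at that moment; what a row does not reach only later rows make up. A row lasts 1/12 s, in which the tool goes at most 41.7 mm and 7.16 degrees, less where a joint would pass 70% of its speed; a pose out of reach is approached as far as the arm can. A call with a gripper value outside its range is refused whole. The fingers move at their own pace and stop on an object; "force" is the grip in N (left out, the last holds). Time passes only in rows, so rows that repeat a pose let the fingers close. It gives the time, the measured TCP pose, the force and the opening at its end, in the units of the state.
- read_state(): the state, without advancing time (a new reading comes with each control period).
- vision.snapshot(name): name is "side" or "top"; returns a dict with "color" (420x560x3 uint8, red, green, blue), "K" (3x3 intrinsics, pixels), "k1" (the pictures are not rectified: a ray, as slopes to the right and down, at radius r is drawn at 1 + k1 r^2 times it, then the intrinsics apply), "origin" and "orientation" of the camera in the world. Camera axes: x right, y up, looking along -z (the intrinsics and any distortion apply to the point x, -y, -z); pixel columns grow to the right and rows downward; lengths in m; the calibration is good to about 2 mm. A picture is of the moment at which its call begins. There is no depth.
- env.finish_job(): hands the job in, once; it reports no verdict.
Trained networks look in the newest picture that a camera, given by its name, has taken for a name from the list of things; names that differ only in an ending like _2 or _b are one class to them, and where a whole thing is asked for, a point or a joint stands for the part that bears it (a point fixed in the world has none). Each returns a list of dicts, best first, with "score" (0 to 1); they miss things now and then, are a little off and sometimes report something else, mostly with a low value. They report only what shows in the picture. A call takes as long as a camera call. They do not tell look-alikes from the thing itself.
- vision.recognise(camera, label): "position" ([column, row] in pixels, amid what is visible of it).
- vision.outline_of(camera, label): "region" (420x560 bool, what is visible of it) and "position" ([column, row] in pixels, amid what is visible of it).
The state is a dict: "time": time; "q": joint angles; "joint_vel": joint speeds; "joint_efforts": joint torques, N m; "position": TCP position; "eef_rot": TCP orientation; "force": force on the tool from outside, world axes, zero at the start; "moment": the same for the moment, N m; "finger_gap": finger opening in m.
Only numpy, scipy, OpenCV 4.12 (cv2) and the standard library are available. Lean on these libraries where they do the work, as an engineer would, in place of code of your own. Each camera call takes 0.05 s, during which the arm holds its last target. There are 200 camera calls.

## Task

The blue cover of the grey parts case is stuck shut: take the orange-handled pry tool from its stand, feel gently along the yellow seal strip for the gap (the pry notch), hook the tool's foot in under the cover's front edge and lever the cover open until it stands upright on its stiff hinge. Touch the case and cover with the tool only, do not force it, and leave the pliers, tape measure and oil can where they are. Finally hang the pry tool upright in its stand again, foot through the hole and guard flat on the top, and let go.

Things in the scene. Friction and masses are not known exactly. Their poses are not given: they have to be found in the camera images.
- case: Grey steel parts case, fixed, 115 (x) x 220 (y) x 76 mm high with its blue cover shut. Origin: centre of the underside; z up, x from the front (facing left and towards the robot) to the hinge at the back, y along the front. A bearing and a gear lie fixed inside, below 30 mm. Steel ears, 4 mm high, stand out 19 mm at both ends. Flat front face at x = -57.5 mm.
- seam (a point): Middle of the 7 mm high seam in the case's front face (heights 63 to 70 mm), right under the 6 mm thick cover, whose front edge is flush with the face. Closed flush by a yellow strip 14 mm deep. One 34 mm wide notch (gap in the strip) opens into the case; its middle lies up to 25 mm either way from this point along y, not reported: feel or look for it. Axes as the case.
- cover (a joint): Opening angle of the blue cover: 0 shut, 1.57 standing upright, 1.75 at its stop. It turns about the case's y axis at the back edge, the front edge going up. Stiff friction hinge: it stays where it is left; it takes about 5 to 7 N upward at the front edge to move.
- cover_hinge (a point): Middle of the cover's hinge line, at the back of the case: case x = +57.5 mm, z = 70 mm, level with the cover's lower face. Same axes as the case.
- cover_front (a point): Middle of the lower front edge of the cover, 115 mm from the hinge line; moves with the cover.
- stand: Black tool stand with a grey top, fixed, 90 (x) x 84 (y) x 115 mm high. Origin: centre of the underside. The pry tool hangs in it by its guard, the tool's x axis along the stand's x axis. Home: tool origin 115 mm above the stand's origin and within 20 mm sideways.
- stand_hole (a point): Centre of the through hole in the stand's top, at the top face, 4.5 mm towards +x from the stand's middle. Hole 34 mm (stand's x) by 27 mm (y).
- pry_tool: Loose pry tool, about 0.16 kg. Origin: centre of the underside of its black guard (56 x 44 x 6 mm); z up along the handle as it hangs, x the way the foot points. Steel blade 4 mm (x) by 14 mm (y), straight down from the guard to the heel at z = -80 mm; then the bent foot.
- handle (a point): Grasp point on the orange handle, 47 mm above the tool's origin. The handle is 16 mm (tool x) by 24 mm (y), z = 6 to 86 mm. Grasp across the 16 mm, fingers closing along the tool's x: then levering does not turn it in a firm grip; hard sideways pushes on the foot can.
- foot_tip (a point): End of the foot: tool x = 15.6, z = -89 mm. Foot 18 mm long, 3 mm thick, 14 mm wide, bent forward 60 degrees from straight down. It is level, as the seam needs, when the tool is tilted 30 degrees, handle leaning back away from the case (towards case -x) and foot pointing ahead; upright it cannot enter the seam.
- pliers: Red-handled pliers, 52 x 183 x 12 mm, lying on the table; bystander.
- tape_measure: Yellow tape measure, 37 x 77 x 60 mm, standing on the table; bystander.
- oil_can: Red oil can, 56 mm across, 137 mm high, standing on the table; bystander.
Not all that is in view belongs to the job. There is more than one size of the pry_tool; the job needs the larger.

How it is judged:
On the way, in this order (a step that is already met when the one before it is completed fails the run):
1. the tool's foot is in the notch, at least 8 mm under the front edge of the cover, with the cover still shut (x of foot_tip in the frame of case between -0.0495 and -0.015 m and z of foot_tip in the frame of case between 0.06 and 0.073 m and value of joint cover below 0.08 rad), for 0.1 s.
2. the tool has levered the cover up past 0.3 rad, and carries it (value of joint cover above 0.3 rad and contact force between pry_tool and case above 0.5 N), for 0.1 s.
3. the cover stands upright (over 1.35 rad) (value of joint cover above 1.35 rad), for 0.2 s.
At the end, for the whole second after the job is handed in: The cover stands open by more than 1.35 rad (77 degrees), and the pry tool hangs in its stand, released and at rest: origin 111 to 119 mm above the stand's underside, within 20 mm of its middle sideways, tilted less than 0.1 rad (value of joint cover above 1.35 rad and z of pry_tool in the frame of stand between 0.111 and 0.119 m and horizontal distance between pry_tool and stand below 0.02 m and angle between pry_tool's own z axis and vertical below 0.1 rad and linear speed of pry_tool below 0.02 m/s); the robot touches nothing.
It fails at once if the pair of pliers is shoved or knocked (moved more than 20 mm) (distance of pliers from where it was at the start of the episode above 0.02 m).
It fails at once if the tape measure is shoved or knocked (moved more than 20 mm) (distance of tape_measure from where it was at the start of the episode above 0.02 m).
It fails at once if the oil can is shoved or knocked (moved more than 20 mm) (distance of oil_can from where it was at the start of the episode above 0.02 m).
It fails at once if the fingers or the arm touch the case or its cover (only the pry tool may) (contact force between any of the fingers, the arm and case above 1 N).
It fails at once if the pry tool is forced against the case with more than 50 N (contact force between pry_tool and case above 50 N).
It also fails if it takes over 67 s, if anything falls off the work surface, if the arm or the gripper's body presses on something with over 40 N, if the wrist force passes 120 N, or if a joint passes its speed limit or range.

## Working session

There is one attempt and no reset: what is moved stays moved. The work goes in short steps, Python scripts to look and compute and a tool call to move; the robot and the scene stay as the last step left them, time stands still between calls to the robot, and variables do not carry over. Pictures are saved under pics/ and viewed, about 8 in all and at most 12, crops included, and the job is handed in when it is done.

Besides the shell and the picture viewer there is one more tool, called as name(argument=value, ...) on one line, values as JSON. arm_command: Moves the arm, as the interface text tells. Its arguments: {"type":"object","properties":{"targets":{"type":"array"},"force":{"type":"number"}},"required":["targets"]}

```bash
mkdir -p pics; cat > h.py <<'E'
import numpy as np, cv2
from scipy.spatial.transform import Rotation as R
from station import read_state, vision, env
def rot(o):
    o=np.array(o,float)
    return o if o.shape==(3,3) else (R.from_rotvec(o).as_matrix() if o.size==3 else R.from_quat(o).as_matrix())
def proj(s,P):
    P=np.atleast_2d(P); c=(P-np.array(s["origin"]))@rot(s["orientation"])
    x=c[:,0]/-c[:,2]; y=-c[:,1]/-c[:,2]; f=1+s["k1"]*(x*x+y*y)
    K=np.array(s["K"]); return np.c_[K[0,0]*x*f+K[0,2],K[1,1]*y*f+K[1,2]]
def ray(s,uv):
    K=np.array(s["K"]); d=np.array([(uv[0]-K[0,2])/K[0,0],(uv[1]-K[1,2])/K[1,1]]); u=d.copy()
    for _ in range(30): u=d/(1+s["k1"]*(u@u))
    v=rot(s["orientation"])@np.array([u[0],-u[1],-1]); return np.array(s["origin"]),v/np.linalg.norm(v)
def atz(s,uv,z):
    o,d=ray(s,uv); return o+d*(z-o[2])/d[2]
E
python3 - <<'E'
from h import *
ims=[]
for n in("side","top"):
    s=vision.snapshot(n); print(n,{k:np.round(v,4).tolist() for k,v in s.items() if k!="color"})
    cv2.imwrite(f"pics/{n}0.png",s["color"][:,:,::-1])
    for l in("case","cover","stand","pry_tool","handle","foot_tip","seam","stand_hole","cover_hinge","cover_front","pliers","tape_measure","oil_can"):
        print(l,[(np.round(r["position"],1).tolist(),round(r["score"],2)) for r in vision.recognise(n,l)])
st=read_state(); print({k:np.round(v,4).tolist() for k,v in st.items()},env.tcp_to_grasp)
E
```

```text
side {'K': [[480.0361, 0.0, 279.1595], [0.0, 480.0361, 206.7716], [0.0, 0.0, 1.0]], 'k1': -0.1747, 'origin': [0.2594, 0.7077, 0.7964], 'orientation': [0.2173, -1.1841, -2.533]}
case [([260.0, 269.4], 0.7), ([347.8, 160.0], 0.69), ([345.8, 177.7], 0.2)]
cover [([251.6, 258.9], 0.73)]
stand [([348.0, 177.9], 0.94)]
pry_tool [([349.2, 306.6], 0.8), ([347.6, 160.9], 0.59)]
handle [([347.2, 305.3], 0.79), ([353.0, 156.4], 0.7)]
foot_tip [([349.6, 157.6], 0.7), ([349.4, 306.7], 0.59)]
seam [([255.8, 269.0], 0.71)]
stand_hole [([350.8, 176.6], 0.74)]
cover_hinge [([257.2, 271.3], 0.94)]
cover_front [([254.2, 259.4], 0.89)]
pliers [([260.2, 269.9], 0.37)]
tape_measure [([258.5, 205.6], 0.67)]
oil_can [([262.6, 171.4], 0.7)]
top {'K': [[417.2561, 0.0, 268.5453], [0.0, 417.2561, 201.9755], [0.0, 0.0, 1.0]], 'k1': -0.0635, 'origin': [0.4816, -0.0366, 1.0383], 'orientation': [0.0392, -0.0579, -1.5642]}
case [([216.9, 197.8], 0.7)]
cover [([215.1, 196.7], 0.76)]
stand [([359.2, 240.8], 0.55)]
pry_tool [([370.2, 244.2], 0.75), ([213.4, 281.6], 0.59)]
handle [([215.1, 281.4], 0.46)]
foot_tip [([215.2, 272.4], 0.77), ([370.8, 238.2], 0.56)]
seam [([215.1, 196.3], 0.81)]
stand_hole [([358.7, 243.7], 0.73)]
cover_hinge [([214.7, 195.3], 0.71), ([372.0, 240.7], 0.45)]
cover_front [([215.2, 196.9], 0.79), ([371.3, 244.5], 0.53)]
pliers [([163.9, 247.2], 0.8)]
tape_measure [([299.2, 167.5], 0.83), ([372.2, 240.6], 0.36)]
oil_can [([356.1, 144.5], 0.65)]
{'time': 1.4, 'q': [-1.1924, 0.353, 1.6334, -0.0, 1.1552, -0.0024], 'joint_vel': [0.0012, -0.0003, 0.0007, 0.001, -0.0002, 0.0022], 'joint_efforts': [0.0006, -59.3756, -33.4566, 0.0699, 0.0157, 0.0001], 'position': [0.2323, -0.5802, 0.3027], 'eef_rot': [-3.0848, -0.5945, 0.0], 'force': [0.3955, 0.2297, -0.778], 'moment': [-0.0246, 0.0318, -0.0294], 'finger_gap': 0.0919} 0.0694
```

```bash
python3 -c "
import cv2,numpy as np
a=cv2.imread('pics/side0.png')[110:370,150:480];b=cv2.imread('pics/top0.png')[110:330,120:420]
cv2.imwrite('pics/a.png',cv2.resize(a,None,fx=2.3,fy=2.3,interpolation=3)[:600,:800]);cv2.imwrite('pics/b.png',cv2.resize(b,None,fx=2.6,fy=2.6,interpolation=3))"
```

```text
(no output)
```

View pics/a.png

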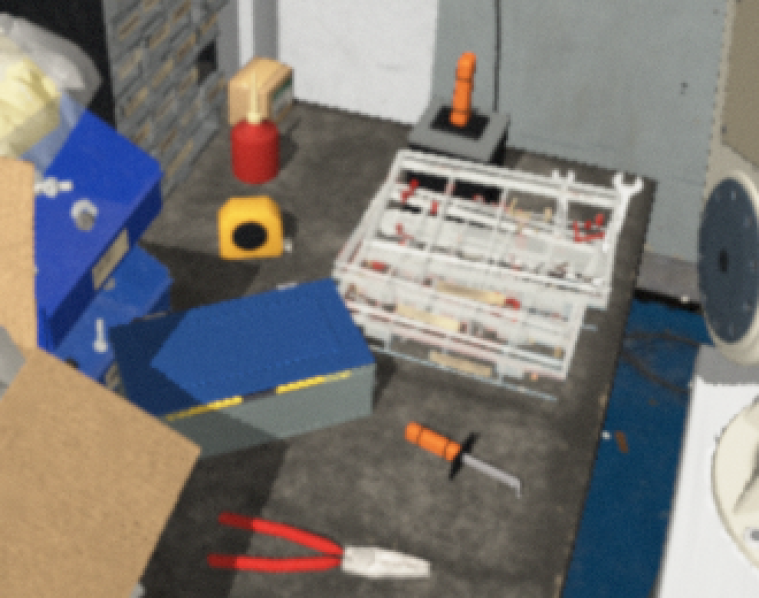

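View pics/b.png

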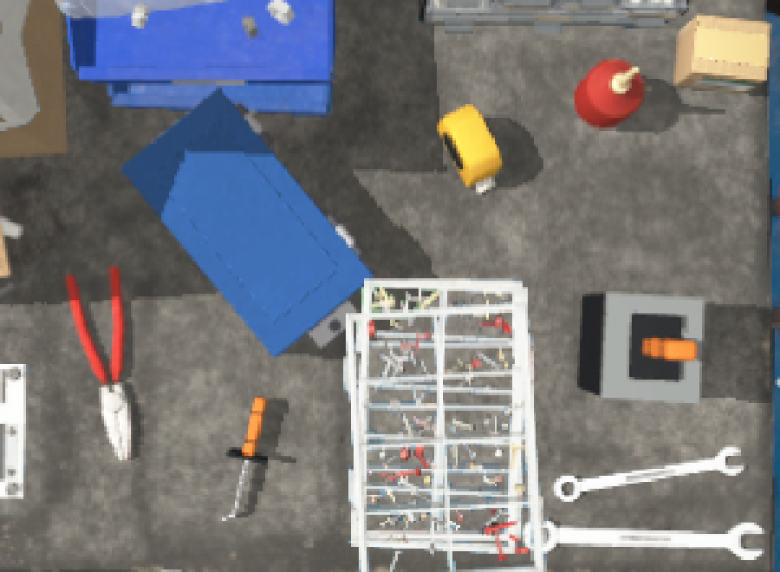

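```bash
cat > fit.py <<'E'
from h import *
from scipy.optimize import minimize
def box(p,lx,ly,z0,z1):
    c,s=np.cos(p[2]),np.sin(p[2])
    return np.array([[p[0]+c*a*lx/2-s*b*ly/2,p[1]+s*a*lx/2+c*b*ly/2,z] for z in(z0,z1) for a in(-1,1) for b in(-1,1)])
def hullmask(s,P,k=4):
    h=cv2.convexHull(proj(s,P).astype(np.float32)); m=np.zeros((420,560),np.uint8)
    cv2.fillConvexPoly(m,np.round(h*16).astype(np.int32),255,cv2.LINE_AA,4); return m/255.
def fit(views,p0,dims):
    f=lambda p:sum(np.abs(hullmask(s,box(p,*dims))-m).sum()/m.sum() for s,m in views)
    best=min((minimize(f,p0,method="Nelder-Mead",options=dict(initial_simplex=np.array(p0)+d*np.vstack([np.zeros(3),np.diag([.02,.02,.15])]),maxiter=300)) for d in(1,-1)),key=lambda r:r.fun)
    return best.x,best.fun
E
cat > m1.py <<'E'
from fit import *
import pickle
S={n:vision.snapshot(n) for n in("side","top")}
M={}
for n,l in(("top","cover"),("side","cover"),("top","stand"),("top","case"),("side","case")):
    M[n,l]=vision.outline_of(n,l)
pickle.dump((S,M),open("d.pkl","wb"))
for k,v in M.items(): print(k,[(np.round(r["position"]).tolist(),round(r["score"],2),int(r["region"].sum())) for r in v])
g=lambda n,l,i=0:(S[n],M[n,l][i]["region"].astype(float))
t=atz(S["top"],(216,197),.076); print("guess",t)
p0=[t[0],t[1],-.89]
for v in([g("top","cover")],[g("side","cover")],[g("top","cover"),g("side","cover")]): print(fit(v,p0,(.115,.220,.070,.076)))
t=atz(S["top"],(371,244),.115)
print(t,fit([g("top","stand")],[t[0],t[1],0.],(.09,.084,0,.115)))
E
python3 m1.py
```

```text
('top', 'cover') [([217.0, 196.0], 0.72, 4761)]
('side', 'cover') [([255.0, 259.0], 0.74, 4419)]
('top', 'stand') [([359.0, 239.0], 0.97, 1393)]
('top', 'case') []
('side', 'case') [([258.0, 269.0], 0.75, 6259)]
guess [0.55198597 0.07364578 0.076     ]
(array([ 0.55828916,  0.07769999, -0.86755182]), np.float64(0.04499466663371923))
(array([ 0.55830432,  0.07941085, -0.869278  ]), np.float64(0.05537318797172638))
(array([ 0.5582251 ,  0.07857665, -0.86869797]), np.float64(0.10511180902974657))
[ 0.44680157 -0.27540196  0.115     ] (array([ 0.44912844, -0.27451643, -0.07829197]), np.float64(0.459949607983897))
```

```bash
cat > m2.py <<'E'
from fit import *
import pickle
S,M=pickle.load(open("d.pkl","rb"))
m=M["top","stand"][0]["region"].astype(np.uint8)
c=max(cv2.findContours(m,0,2)[0],key=cv2.contourArea); h=cv2.fillConvexPoly(np.zeros_like(m),cv2.convexHull(c),1)
print(m.sum(),h.sum())
ps,e=fit([(S["top"],h.astype(float))],[.447,-.2754,0],(.09,.084,0,.115)); print(ps,e)
pc=np.array([.5582,.0786,-.869]); 
def W(p,l): 
    l=np.atleast_2d(l); q=R.from_euler("z",p[2]).as_matrix(); return l@q.T+[p[0],p[1],0]
def draw(im,s,P,o,k,col,closed=True):
    u=(proj(s,P)-o+.5)*k; cv2.polylines(im,[np.round(u*16).astype(np.int32)],closed,col,1,cv2.LINE_AA,4)
def crop(n,x,y,w,h,k):
    return cv2.resize(S[n]["color"][y:y+h,x:x+w,::-1],None,fx=k,fy=k,interpolation=cv2.INTER_CUBIC).copy()
a=crop("top",335,215,62,55,5); b=crop("side",200,230,120,75,6)
for z in(0,.115):
    P=box(ps,.09,.084,z,z)[[0,1,3,2]]; draw(a,S["top"],P,(335,215),5,(0,255,0))
draw(a,S["top"],W(ps,[[-.028,-.022,.121],[.028,-.022,.121],[.028,.022,.121],[-.028,.022,.121]]),(335,215),5,(0,0,255))
for z in(.063,.07): draw(b,S["side"],W(pc,[[-.0575,-.11,z],[-.0575,.11,z]]),(200,230),6,(0,255,0),False)
for i,y in enumerate(np.arange(-.05,.051,.01)): draw(b,S["side"],W(pc,[[-.0575,y,.05],[-.0575,y,.06]]),(200,230),6,(255,255,255) if y<.001 else (0,0,255),False)
c=np.zeros((600,800,3),np.uint8); c[:450,:720]=b; c2=a; cv2.imwrite("pics/c.png",c[:450]); cv2.imwrite("pics/c2.png",a)
v=np.vstack([np.pad(cv2.resize(a,None,fx=.6,fy=.6),((0,0),(0,720-186),(0,0))),b]); print(v.shape); cv2.imwrite("pics/cc.png",v[:,:,:][:615])
cv2.imwrite("pics/cc.png",cv2.resize(v,None,fx=600/615,fy=600/615))
E
python3 m2.py
```

```text
1393 1996
[ 0.44910251 -0.27481333 -0.07828334] 0.04449487209713545
(615, 720, 3)
```

View pics/cc.png

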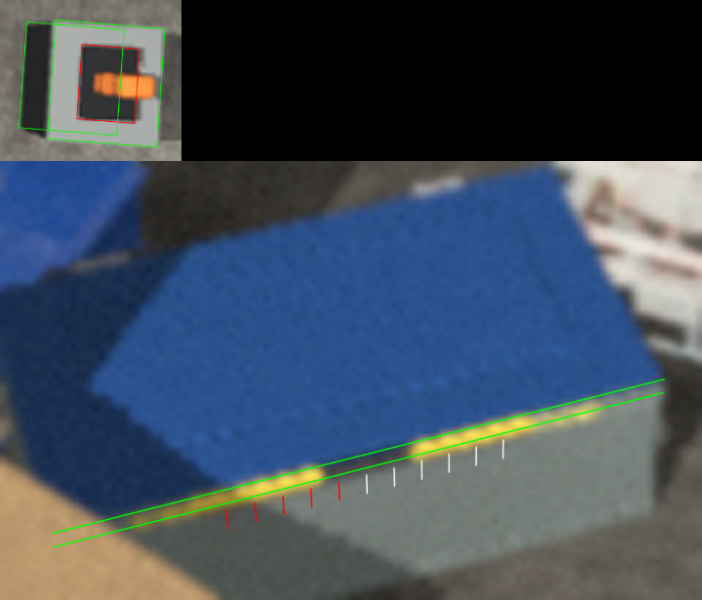

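```bash
cat >> h.py <<'E'
def ty():
    st=read_state(); Q=R.from_rotvec(st["eef_rot"]).as_matrix(); return st,np.array(st["position"]),Q,np.arctan2(Q[1,1],Q[0,1])
def mv(*tg):
    """targets: (x,y,z,yaw of gripper y-axis) -> row in cm"""
    st,p,Q,yw=ty()
    print("t",round(st["time"],2),"p",np.round(p,4),"yaw",round(yw,4),"F",np.round(st["force"],1),"M",np.round(st["moment"],2),"gap",round(st["finger_gap"],4),"q",np.round(st["q"],2),"tilt",np.round(Q[:,2],3))
    for t in tg:
        d=Q.T@(np.array(t[:3])-p)*100; a=-(t[3]-yw); a=(a+np.pi)%(2*np.pi)-np.pi
        print(np.round(d,2),round(a,3))
E
python3 -c "
from h import *
mv((.449,-.275,.35,-.078),(.449,-.275,.2314,-.078))"
```

```text
t 1.75 p [ 0.2323 -0.5802  0.3027] yaw -1.19 F [-0.4 -1.1 -0.3] M [-0.03 -0.01 -0.02] gap 0.0923 q [-1.19  0.35  1.63  0.    1.16 -0.  ] tilt [ 0.  0. -1.]
[ 31.46 -20.28  -4.73] -1.112
[ 31.46 -20.28   7.13] -1.112
```

arm_command(targets=[[10.5,-6.8,-4.7,-0.37,9.1],[31.5,-20.3,-4.7,-1.112,9.1],[31.5,-20.3,-4.7,-1.112,9.1],[31.5,-20.3,-4.7,-1.112,9.1],[31.5,-20.3,-4.7,-1.112,9.1],[31.5,-20.3,-4.7,-1.112,9.1],[31.5,-20.3,-4.7,-1.112,9.1],[31.5,-20.3,-4.7,-1.112,9.1],[31.5,-20.3,-4.7,-1.112,9.1],[31.5,-20.3,-4.7,-1.112,9.1],[31.5,-20.3,-4.7,-1.112,9.1],[31.5,-20.3,-4.7,-1.112,9.1]])

```text
time: 2.75
position: [0.4491, -0.2748, 0.3496]
eef_rot: [2.307, 2.133, -0.001]
force: [-0.7, -0.5, -0.5]
finger_gap: 0.0911
```

```bash
python3 -c "
from h import *
mv((.449,-.275,.35,-.078),(.449,-.275,.2314,-.078))
a=vision.snapshot('side')['color'][60:230,260:470,::-1];b=vision.snapshot('top')['color'][170:310,290:470,::-1]
k=lambda i,h:cv2.resize(i,(int(i.shape[1]*h/i.shape[0]),h),interpolation=3)
cv2.imwrite('pics/d.png',np.hstack([k(a,310),k(b,310)])[:,:800])"
```

```text
t 2.75 p [ 0.4491 -0.2748  0.3496] yaw -0.0783 F [-0.7 -0.5 -0.5] M [ 0.02 -0.02 -0.06] gap 0.0911 q [-0.55  0.15  1.79 -0.    1.2  -0.47] tilt [-0. -0. -1.]
[-0.02 -0.01 -0.04] -0.0
[-1.000e-02 -1.000e-02  1.182e+01] -0.0
```

View pics/d.png

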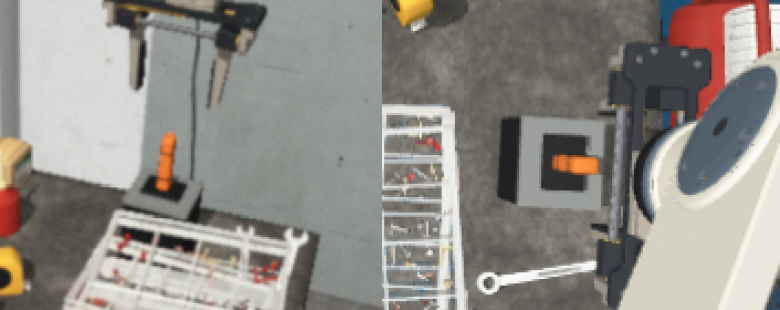

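arm_command(targets=[[0,0,4,0,9.1],[0,0,8,0,9.1],[0,0,11.8,0,9.1],[0,0,11.8,0,9.1],[0,0,11.8,0,0.5],[0,0,11.8,0,0.5],[0,0,11.8,0,0.5],[0,0,11.8,0,0.5],[0,0,11.8,0,0.5],[0,0,11.8,0,0.5],[0,0,11.8,0,0.5],[0,0,11.8,0,0.5]], force=60)

```text
time: 3.85
position: [0.4494, -0.2747, 0.2321]
eef_rot: [2.306, 2.133, 0.0]
force: [0.2, 0.1, 0.1]
finger_gap: 0.0402
```

```bash
python3 -c "
from h import *
mv()"
```

```text
t 3.85 p [ 0.4494 -0.2747  0.2321] yaw -0.0779 F [0.2 0.1 0.1] M [-0.06 -0.06  0.  ] gap 0.0402 q [-0.55  0.28  1.91  0.    0.95 -0.47] tilt [ 0. -0. -1.]
```

arm_command(targets=[[0,0,0,0,0.5],[0,0,0,0,0.5],[0,0,0,0,0.5],[0,0,0,0,0.5],[0,0,0,0,0.5],[0,0,0,0,0.5],[0,0,-2,0,0.5],[0,0,-5,0,0.5],[0,0,-9,0,0.5],[0,0,-13,0,0.5],[0,0,-16,0,0.5],[0,0,-16,0,0.5]])

```text
time: 4.85
position: [0.451, -0.2758, 0.3982]
eef_rot: [2.3, 2.127, 0.004]
force: [0.2, -0.5, -0.9]
finger_gap: 0.0161
```

```bash
python3 -c "
from h import *
mv()
a=vision.snapshot('side')['color'][60:230,260:470,::-1];b=vision.snapshot('top')['color'][170:310,290:470,::-1]
k=lambda i,h:cv2.resize(i,(int(i.shape[1]*h/i.shape[0]),h),interpolation=3)
cv2.imwrite('pics/e.png',np.hstack([k(a,320),k(b,320)])[:,:800])"
```

```text
t 4.85 p [ 0.451  -0.2758  0.3982] yaw -0.078 F [ 0.2 -0.5 -0.9] M [-0.1  -0.14  0.02] gap 0.0161 q [-0.55  0.12  1.73 -0.    1.29 -0.47] tilt [ 0.008 -0.005 -1.   ]
```

View pics/e.png

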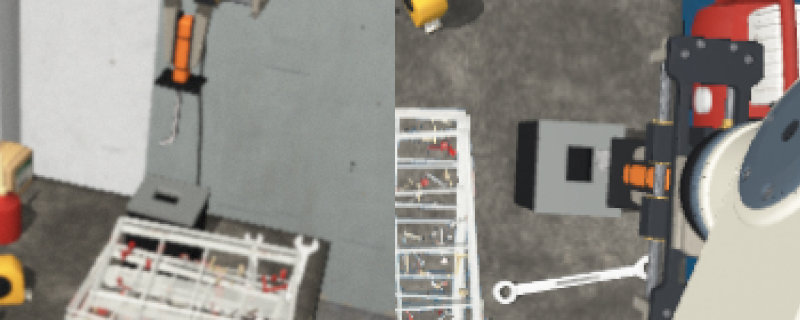

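```bash
cat >> h.py <<'E'
PC=np.array([.5582,.0786,-.869])
DZ=-.2061; OX=.0156
def case_tcp(tx,ty_,tz):
    "TCP target so the foot tip is at case coords (m)"
    c,s=np.cos(PC[2]),np.sin(PC[2]); x=tx-OX
    return (PC[0]+c*x-s*ty_,PC[1]+s*x+c*ty_,tz-DZ,PC[2])
def tip():
    st,p,Q,yw=ty(); w=p+Q@np.array([0,OX,-DZ])
    c,s=np.cos(PC[2]),np.sin(PC[2]); d=w-[PC[0],PC[1],0]; return np.array([c*d[0]+s*d[1],-s*d[0]+c*d[1],d[2]])
E
python3 -c "
from h import *
mv(case_tcp(-.0775,-.001,.225))"
```

```text
t 4.95 p [ 0.4494 -0.2748  0.3924] yaw -0.078 F [ 0.4  0.7 -3.3] M [-0.02 -0.04  0.05] gap 0.016 q [-0.55  0.12  1.73 -0.    1.29 -0.47] tilt [ 0.002 -0.001 -1.   ]
[42.62  1.48 -3.91] 0.791
```

arm_command(targets=[[2,0,-3.9,0.05,0.5],[5.5,0.2,-3.9,0.15,0.5],[9.5,0.4,-3.9,0.25,0.5],[13.5,0.6,-3.9,0.35,0.5],[17.5,0.8,-3.9,0.45,0.5],[21.5,1.0,-3.9,0.55,0.5],[25.5,1.2,-3.9,0.65,0.5],[29.5,1.3,-3.9,0.75,0.5],[33.5,1.5,-3.9,0.791,0.5],[37.5,1.5,-3.9,0.791,0.5],[41,1.5,-3.9,0.791,0.5],[42.6,1.5,-3.9,0.791,0.5]])

```text
time: 5.95
position: [0.4966, 0.1524, 0.4281]
eef_rot: [-2.948, -1.083, 0.006]
force: [-0.5, -0.6, -2.9]
finger_gap: 0.0154
```

arm_command(targets=[[0,0,0,0,0.5],[0,0,0,0,0.5],[0,0,4,0,0.5],[0,0,8,0,0.5],[0,0,10,0,0.5],[0,0,11,0,0.5],[0,0,11,0,0.5],[0,0,11,0,0.5],[0,0,11,0,0.5]])

```text
time: 6.7
position: [0.4983, 0.1486, 0.3222]
eef_rot: [2.95, 1.079, 0.004]
force: [0.1, 0.3, -2.0]
finger_gap: 0.0158
```

```bash
python3 -c "
from h import *
mv(case_tcp(-.0635,-.001,.0655)); print(tip())
S={n:vision.snapshot(n) for n in('side','top')}
st,p,Q,yw=ty()
out=[]
for n in S:
    s=S[n]; k=8 if n=='side' else 8
    T=[p+Q@np.array(v) for v in ([0,.0156,.2061],[0,0,.1971],[0,0,.1171])]
    u=proj(s,T); o=np.round(u.mean(0)).astype(int)-[25,35]
    im=cv2.resize(s['color'][o[1]:o[1]+70,o[0]:o[0]+50,::-1],None,fx=k,fy=k,interpolation=3)
    for q in u: cv2.circle(im,tuple(int(v) for v in (q-o+.5)*k),3,(0,255,0),1)
    out.append(im)
cv2.imwrite('pics/f.png',np.hstack(out))"
```

```text
t 6.7 p [0.4983 0.1486 0.3222] yaw -0.8696 F [ 0.1  0.3 -2. ] M [-0.04  0.04  0.01] gap 0.0158 q [ 0.29  0.17  1.84 -0.    1.14  1.16] tilt [ 0.002  0.001 -1.   ]
[-0.05  1.29  5.06] -0.001
[-0.07629342 -0.00015117  0.1161079 ]
```

View pics/f.png

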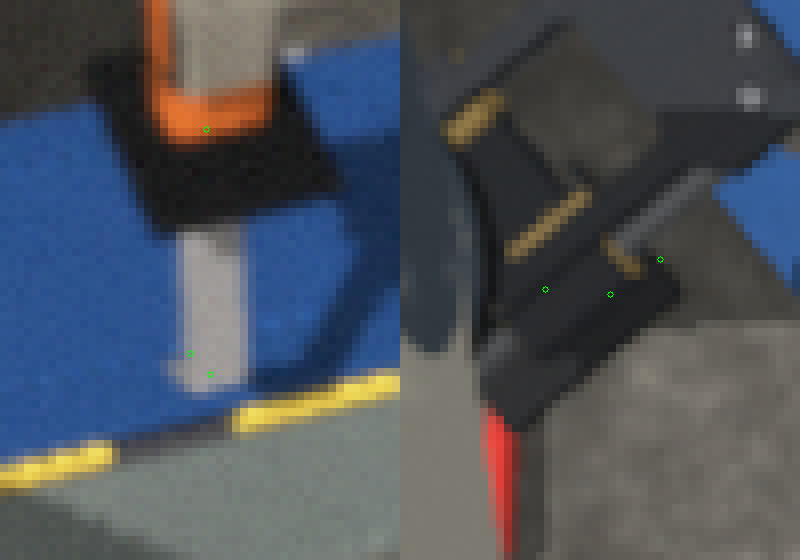

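arm_command(targets=[[0,0,2.5,0,0.5],[0,0,4.5,0,0.5],[0,0,5.0,0,0.5],[0,0,5.0,0,0.5],[0,0.4,5.0,0,0.5],[0,0.8,5.0,0,0.5],[0,1.2,5.0,0,0.5],[0,1.2,5.0,0,0.5],[0,1.2,5.0,0,0.5],[0,1.2,5.0,0,0.5]])

```text
time: 7.63
position: [0.5053, 0.1396, 0.271]
eef_rot: [-2.95, -1.079, -0.001]
force: [0.2, -1.1, -1.1]
finger_gap: 0.0155
```

```bash
python3 -c "
from h import *
mv(case_tcp(-.0525,-.001,.0655)); print(tip())"
```

```text
t 7.63 p [0.5053 0.1396 0.271 ] yaw -0.8693 F [ 0.2 -1.1 -1.1] M [-0.04 -0.01  0.06] gap 0.0155 q [0.27 0.23 1.88 0.   1.03 1.14] tilt [ 0.  0. -1.]
[ 0.    1.26 -0.06] -0.0
[-0.06512325 -0.0009788   0.06487991]
```

arm_command(targets=[[0,0.2,-0.03,0,0.5],[0,0.4,-0.03,0,0.5],[0,0.6,-0.03,0,0.5],[0,0.8,-0.03,0,0.5],[0,0.9,-0.03,0,0.5],[0,1.0,-0.03,0,0.5],[0,1.0,-0.03,0,0.5],[0,1.0,-0.03,0,0.5]])

```text
time: 8.3
position: [0.5116, 0.132, 0.2709]
eef_rot: [-2.95, -1.08, 0.0]
force: [-0.3, 0.0, -1.3]
finger_gap: 0.0155
```

```bash
python3 -c "
from h import *
mv(case_tcp(-.0525,-.001,.0655)); print(tip())"
```

```text
t 8.3 p [0.5116 0.132  0.2709] yaw -0.8691 F [-0.3  0.  -1.3] M [-0.04 -0.02 -0.03] gap 0.0155 q [0.25 0.24 1.87 0.   1.03 1.12] tilt [-0.  0. -1.]
[ 0.01  0.27 -0.07] -0.0
[-0.05525579 -0.00109323  0.06484522]
```

Tip is apparently about 2 mm in without contact. Continue in 1 mm steps.

arm_command(targets=[[0,0.1,0,0,0.5],[0,0.2,0,0,0.5],[0,0.3,0,0,0.5],[0,0.3,0,0,0.5],[0,0.3,0,0,0.5]])

```text
time: 8.72
position: [0.5136, 0.1297, 0.271]
eef_rot: [-2.95, -1.08, 0.0]
force: [-0.2, -0.3, -1.2]
finger_gap: 0.016
```

```bash
python3 -c "
from h import *
mv(case_tcp(-.0525,-.001,.0655)); print(tip())"
```

```text
t 8.72 p [0.5136 0.1297 0.271 ] yaw -0.8691 F [-0.2 -0.3 -1.2] M [-0.02 -0.01  0.03] gap 0.016 q [0.24 0.24 1.87 0.   1.03 1.11] tilt [-0.  0. -1.]
[ 0.01 -0.03 -0.06] -0.0
[-0.05220993 -0.00107837  0.06487809]
```

arm_command(targets=[[0,0.1,0,0,0.5],[0,0.2,0,0,0.5],[0,0.3,0,0,0.5],[0,0.3,0,0,0.5]])

```text
time: 9.05
position: [0.5151, 0.1276, 0.2706]
eef_rot: [-2.949, -1.079, 0.002]
force: [-1.5, 3.4, -4.0]
finger_gap: 0.0157
```

```bash
python3 -c "
from h import *
mv(); print(tip())"
```

```text
t 9.05 p [0.5151 0.1276 0.2706] yaw -0.8694 F [-1.5  3.4 -4. ] M [0.83 0.44 0.07] gap 0.0157 q [0.24 0.24 1.87 0.   1.03 1.11] tilt [-0.001  0.001 -1.   ]
[-0.04996372 -0.00143993  0.06447432]
```

arm_command(targets=[[0,0,-0.1,0,0.5],[0,0.05,-0.2,0,0.5],[0,0.1,-0.25,0,0.5],[0,0.2,-0.3,0,0.5],[0,0.25,-0.3,0,0.5],[0,0.3,-0.3,0,0.5],[0,0.3,-0.3,0,0.5],[0,0.3,-0.3,0,0.5]])

```text
time: 9.72
position: [0.5161, 0.126, 0.2733]
eef_rot: [-2.948, -1.078, 0.004]
force: [-4.6, 7.6, -7.1]
finger_gap: 0.0158
```

```bash
python3 -c "
from h import *
mv(); print(tip())"
```

```text
t 9.72 p [0.5161 0.126  0.2733] yaw -0.8697 F [-4.6  7.6 -7.1] M [ 2.29  1.37 -0.08] gap 0.0158 q [0.24 0.24 1.86 0.   1.04 1.1 ] tilt [-0.004  0.002 -1.   ]
[-0.04849725 -0.00191901  0.0671489 ]
```

arm_command(targets=[[0,0,0.15,0,0.5],[0,0,0.2,0,0.5],[0,0.1,0.2,0,0.5],[0,0.2,0.2,0,0.5],[0,0.3,0.2,0,0.5],[0,0.4,0.2,0,0.5],[0,0.4,0.2,0,0.5]])

```text
time: 10.3
position: [0.5189, 0.1226, 0.2713]
eef_rot: [-2.948, -1.078, 0.004]
force: [-3.9, 6.8, -8.1]
finger_gap: 0.016
```

```bash
python3 -c "
from h import *
mv(); print(tip())"
```

```text
t 10.3 p [0.5189 0.1226 0.2713] yaw -0.8697 F [-3.9  6.8 -8.1] M [ 2.02  1.39 -0.02] gap 0.016 q [0.23 0.25 1.86 0.   1.04 1.1 ] tilt [-0.003  0.001 -1.   ]
[-0.04402877 -0.00195505  0.06518167]
```

```bash
cat > arc.py <<'E'
from h import *
def tipfor(th,s=.0125):
    ex,ez=.0575-.115*np.cos(th),.07+.115*np.sin(th)
    if th<np.pi/6: return ex+s-.0, ez-.0013-(s+.00075)*.577
    return ex+s*np.cos(th)*(1 if th>.6 else 1)-.00075, ez-s*np.sin(th)-.0013
c=(-.0425,.0663)
for th in np.r_[.04:.6:.05,.6:1.6:.1]:
    x,z=tipfor(th); print(round(th,2),round((x-c[0])*100,2),round(-(z-c[1])*100,2))
E
python3 arc.py
```

```text
0.04 -0.24 0.06
0.09 -0.2 -0.51
0.14 -0.14 -1.08
0.19 -0.04 -1.65
0.24 0.08 -2.21
0.29 0.23 -2.76
0.34 0.41 -3.31
0.39 0.61 -3.85
0.44 0.85 -4.37
0.49 1.1 -4.89
0.54 1.13 -5.51
0.59 1.41 -5.94
0.6 1.47 -6.03
0.7 2.09 -6.84
0.8 2.78 -7.59
0.9 3.55 -8.27
1.0 4.39 -8.87
1.1 5.28 -9.37
1.2 6.21 -9.79
1.3 7.18 -10.12
1.4 8.18 -10.34
1.5 9.2 -10.46
```

arm_command(targets=[[0,0,0,0,0.5],[0,-0.05,-0.4,0,0.5],[0,-0.1,-0.8,0,0.5],[0,-0.1,-1.2,0,0.5],[0,-0.05,-1.65,0,0.5],[0,0.08,-2.2,0,0.5],[0,0.23,-2.76,0,0.5],[0,0.41,-3.31,0,0.5],[0,0.61,-3.85,0,0.5],[0,0.85,-4.37,0,0.5],[0,0.85,-4.37,0,0.5],[0,0.85,-4.37,0,0.5]])

```text
time: 11.3
position: [0.5268, 0.1156, 0.3168]
eef_rot: [2.95, 1.079, 0.006]
force: [-0.3, -0.8, -2.4]
finger_gap: 0.0157
```

```bash
python3 -c "
from h import *
mv(); print(tip())
s=vision.snapshot('side'); cv2.imwrite('pics/g.png',cv2.resize(s['color'][150:340,170:370,::-1],None,fx=3,fy=3,interpolation=3))"
```

```text
t 11.3 p [0.5268 0.1156 0.3168] yaw -0.8692 F [-0.3 -0.8 -2.4] M [-0.03  0.06  0.06] gap 0.0157 q [ 0.21  0.2   1.8  -0.    1.13  1.08] tilt [ 0.004  0.001 -1.   ]
[-0.03259298  0.00053345  0.11071504]
```

View pics/g.png

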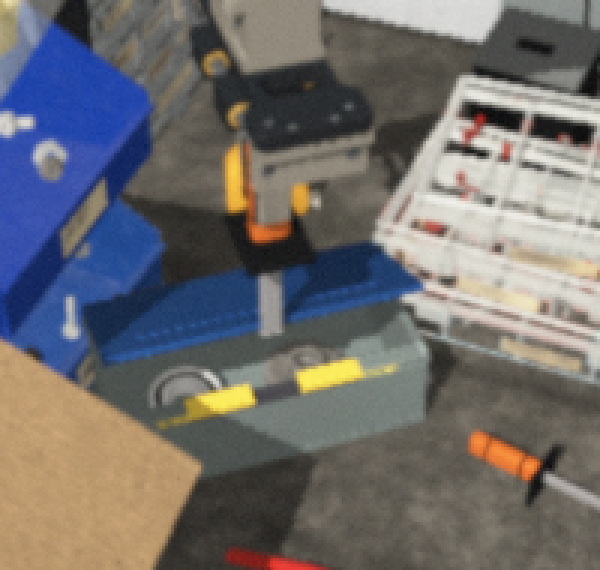

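arm_command(targets=[[0,0.25,-0.5,0,0.5],[0,0.35,-0.9,0,0.5],[0,0.5,-1.3,0,0.5],[0,0.65,-1.7,0,0.5],[0,0.93,-2.05,0,0.5],[0,1.24,-2.45,0,0.5],[0,1.58,-2.85,0,0.5],[0,1.93,-3.2,0,0.5],[0,2.3,-3.57,0,0.5],[0,2.7,-3.9,0,0.5],[0,3.1,-4.2,0,0.5],[0,3.5,-4.5,0,0.5]])

```text
time: 12.35
position: [0.5481, 0.0886, 0.361]
eef_rot: [-2.95, -1.08, 0.001]
force: [-3.3, 3.7, -5.5]
finger_gap: 0.0161
```

```bash
python3 -c "
from h import *
mv(); print(tip())"
```

```text
t 12.35 p [0.5481 0.0886 0.361 ] yaw -0.8691 F [-3.3  3.7 -5.5] M [ 0.98  1.   -0.  ] gap 0.0161 q [0.16 0.19 1.72 0.   1.23 1.03] tilt [-0.001  0.    -1.   ]
[ 0.00132315 -0.00125741  0.15492815]
```

arm_command(targets=[[0,0.45,-0.25,0,0.5],[0,0.9,-0.5,0,0.5],[0,1.4,-0.7,0,0.5],[0,1.86,-0.9,0,0.5],[0,2.35,-1.1,0,0.5],[0,2.83,-1.25,0,0.5],[0,3.3,-1.36,0,0.5],[0,3.8,-1.47,0,0.5],[0,4.2,-1.53,0,0.5],[0,4.6,-1.58,0,0.5],[0,4.9,-1.6,0,0.5],[0,5.1,-1.6,0,0.5]])

```text
time: 13.35
position: [0.5812, 0.0494, 0.3775]
eef_rot: [2.95, 1.079, -0.0]
force: [-4.9, 2.9, -0.1]
finger_gap: 0.0154
```

arm_command(targets=[[0,0.2,0,0,0.5],[0,0.2,0,0,0.5],[0,0.2,0,0,0.5]])

```text
time: 13.6
position: [0.5827, 0.048, 0.3774]
eef_rot: [2.949, 1.079, 0.001]
force: [-3.6, 1.0, -0.8]
finger_gap: 0.0157
```

```bash
python3 -c "
from h import *
mv(); print(tip())
s=vision.snapshot('side'); cv2.imwrite('pics/i.png',cv2.resize(s['color'][110:340,150:390,::-1],None,fx=2.5,fy=2.5,interpolation=3))"
```

```text
t 13.6 p [0.5827 0.048  0.3774] yaw -0.8692 F [-3.6  1.  -0.8] M [0.45 0.92 0.01] gap 0.0157 q [ 0.08  0.23  1.64 -0.    1.28  0.95] tilt [ 0.001 -0.001 -1.   ]
[ 0.05498928 -0.00102825  0.1712676 ]
```

View pics/i.png

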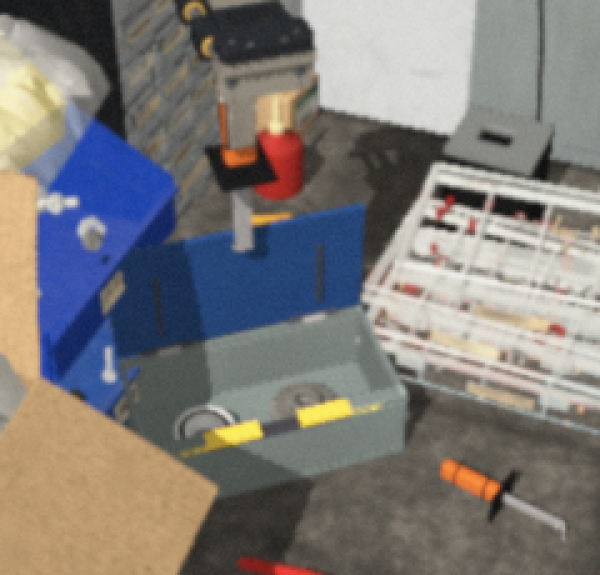

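arm_command(targets=[[0,-1,0,0,0.5],[0,-3,0,0,0.5],[0,-6,0,0,0.5],[0,-10,0,0,0.5],[0,-12,-3,0,0.5],[0,-12,-6,0,0.5],[0,-12,-6,0,0.5],[0,-12,-6,0,0.5]])

```text
time: 14.32
position: [0.5056, 0.1407, 0.4388]
eef_rot: [2.948, 1.081, 0.009]
force: [0.2, 0.3, -2.2]
finger_gap: 0.0156
```

```bash
python3 -c "
from h import *
mv((.4494,-.2747,.437,-.078))"
```

```text
t 14.32 p [0.5056 0.1407 0.4388] yaw -0.868 F [ 0.2  0.3 -2.2] M [-0.07 -0.02  0.01] gap 0.0156 q [ 0.27  0.09  1.67 -0.    1.38  1.14] tilt [ 0.006  0.001 -1.   ]
[-31.14  28.06   0.12] -0.79
```

arm_command(targets=[[-2,2,0,-0.06,0.5],[-5,4.6,0,-0.14,0.5],[-8,7.2,0,-0.22,0.5],[-11,9.9,0,-0.3,0.5],[-14,12.6,0,-0.38,0.5],[-17,15.3,0,-0.46,0.5],[-20,18,0,-0.54,0.5],[-23,20.7,0,-0.62,0.5],[-26,23.4,0,-0.7,0.5],[-28.5,25.7,0,-0.76,0.5],[-30.5,27.5,0,-0.79,0.5],[-31.1,28,0,-0.79,0.5]])

```text
time: 15.32
position: [0.4471, -0.2784, 0.4352]
eef_rot: [2.309, 2.13, -0.003]
force: [-0.1, -0.2, -1.1]
finger_gap: 0.0157
```

arm_command(targets=[[0,0,0,0,0.5],[0,0,0,0,0.5],[0,0,0,0,0.5],[0,0,0,0,0.5]])

```text
time: 15.65
position: [0.4484, -0.2734, 0.4365]
eef_rot: [-2.306, -2.133, -0.0]
force: [0.1, -0.4, -1.4]
finger_gap: 0.0158
```

```bash
python3 -c "
from h import *
mv((.4494,-.2747,.3424,-.078))
s=vision.snapshot('side'); t=vision.snapshot('top'); st,p,Q,yw=ty()
out=[]
for s_,w in((s,50),(t,50)):
    u=proj(s_,[p+Q@np.array(v) for v in ([0,.0156,.2061],[0,0,.1971],[0,0,.1171])]); o=np.round(u.mean(0)).astype(int)-[25,32]
    im=cv2.resize(s_['color'][o[1]:o[1]+70,o[0]:o[0]+50,::-1],None,fx=8,fy=8,interpolation=3)
    for q in u: cv2.circle(im,tuple(int(v) for v in (q-o+.5)*8),3,(0,255,0),1)
    out.append(im)
cv2.imwrite('pics/j.png',np.hstack(out))"
```

```text
t 15.65 p [ 0.4484 -0.2734  0.4365] yaw -0.0781 F [ 0.1 -0.4 -1.4] M [-0.03 -0.08  0.04] gap 0.0158 q [-0.55  0.09  1.67  0.    1.38 -0.47] tilt [-0.  0. -1.]
[-0.13  0.11  9.41] -0.0
```

View pics/j.png

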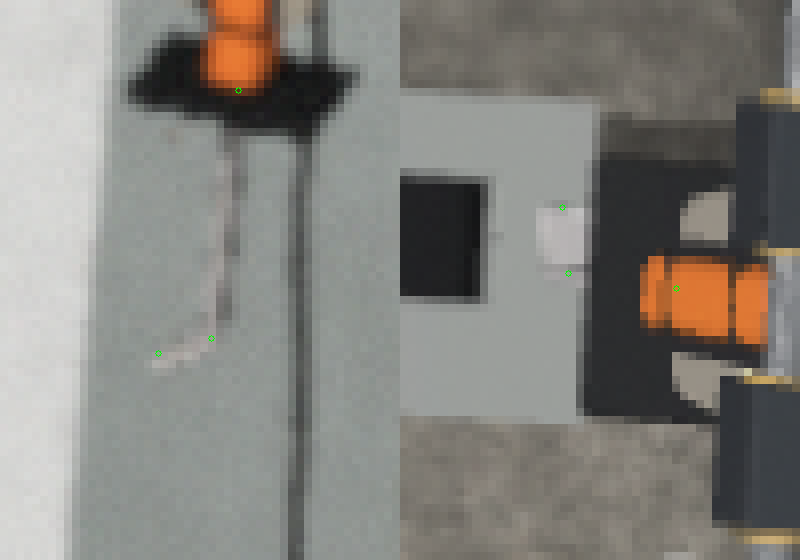

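arm_command(targets=[[-0.1,0.1,3,0,0.5],[-0.1,0.1,7,0,0.5],[-0.1,0.1,9.5,0,0.5],[-0.1,0.1,10.5,0,0.5],[-0.1,0.1,12,0,0.5],[-0.1,0.1,13.5,0,0.5],[-0.1,0.1,15,0,0.5],[-0.1,0.1,17,0,0.5],[-0.1,0.1,18.5,0,0.5],[-0.1,0.1,19.5,0,0.5],[-0.1,0.1,19.8,0,0.5],[-0.1,0.1,19.8,0,0.5]])

```text
time: 16.75
position: [0.4493, -0.2755, 0.2387]
eef_rot: [-2.307, -2.132, 0.0]
force: [-0.2, 0.3, -1.2]
finger_gap: 0.0155
```

```bash
python3 -c "
from h import *
mv((.4494,-.2747,.2321,-.078))"
```

```text
t 16.75 p [ 0.4493 -0.2755  0.2387] yaw -0.0786 F [-0.2  0.3 -1.2] M [ 0.01 -0.1  -0.03] gap 0.0155 q [-0.55  0.28  1.9   0.    0.96 -0.47] tilt [-0.  0. -1.]
[0.08 0.01 0.66] -0.001
```

arm_command(targets=[[0.08,0,0.2,0,0.5],[0.08,0,0.4,0,0.5],[0.08,0,0.55,0,0.5],[0.08,0,0.65,0,0.5],[0.08,0,0.65,0,0.5],[0.08,0,0.65,0,0.5]])

```text
time: 17.25
position: [0.4491, -0.2749, 0.2323]
eef_rot: [2.307, 2.132, 0.0]
force: [-0.3, 0.5, -2.3]
finger_gap: 0.0158
```

```bash
python3 -c "
from h import *
mv((.4494,-.2747,.2321,-.078))"
```

```text
t 17.25 p [ 0.4491 -0.2749  0.2323] yaw -0.079 F [-0.3  0.5 -2.3] M [-0.01 -0.06 -0.  ] gap 0.0158 q [-0.55  0.28  1.91  0.    0.95 -0.47] tilt [ 0. -0. -1.]
[0.02 0.03 0.02] -0.001
```

arm_command(targets=[[0,0,0.05,0,0.5],[0,0,0.1,0,0.5],[0,0,0.1,0,0.5],[0,0,0.1,0,0.5]])

```text
time: 17.58
position: [0.4492, -0.2749, 0.2316]
eef_rot: [2.307, 2.132, 0.0]
force: [-1.3, 1.0, 6.0]
finger_gap: 0.0156
```

```bash
python3 -c "
from h import *
mv((.4494,-.2747,.2321,-.078))"
```

```text
t 17.58 p [ 0.4492 -0.2749  0.2316] yaw -0.079 F [-1.3  1.   6. ] M [ 0.14  0.32 -0.02] gap 0.0156 q [-0.55  0.28  1.91 -0.    0.95 -0.47] tilt [ 0. -0. -1.]
[ 0.02  0.02 -0.05] -0.001
```

Guard is seated (contact at the original height). Release, then rise.

arm_command(targets=[[0,0,-0.05,0,2.5],[0,0,-0.05,0,4],[0,0,-0.05,0,5.5],[0,0,-0.05,0,7],[0,0,-0.05,0,8.5],[0,0,-0.05,0,9.1],[0,0,-0.05,0,9.1],[0,0,-0.05,0,9.1],[0,0,-0.05,0,9.1],[0,0,-0.05,0,9.1],[0,0,-0.05,0,9.1],[0,0,-0.05,0,9.1]])

```text
time: 18.58
position: [0.4491, -0.2748, 0.2317]
eef_rot: [2.307, 2.132, 0.0]
force: [0.5, 0.5, 0.6]
finger_gap: 0.091
```

arm_command(targets=[[0,0,-1,0,9.1],[0,0,-3,0,9.1],[0,0,-6,0,9.1],[0,0,-10,0,9.1],[0,0,-13,0,9.1],[0,0,-15,0,9.1],[0,0,-15,0,9.1],[0,0,-15,0,9.1]])

```text
time: 19.25
position: [0.4493, -0.275, 0.3833]
eef_rot: [2.305, 2.13, 0.001]
force: [-0.5, 0.2, 0.5]
finger_gap: 0.0911
```

```bash
python3 -c "
from h import *
mv()
s=vision.snapshot('side');t=vision.snapshot('top')
a=cv2.resize(s['color'][90:340,140:400,::-1],(520,500),interpolation=3); b=cv2.resize(t['color'][205:275,330:400,::-1],(280,280),interpolation=3)
cv2.imwrite('pics/k.png',np.hstack([a,np.pad(b,((0,220),(0,0),(0,0)))]))"
```

```text
t 19.25 p [ 0.4493 -0.275   0.3833] yaw -0.079 F [-0.5  0.2  0.5] M [-0.1  -0.11  0.04] gap 0.0911 q [-0.55  0.13  1.75  0.    1.27 -0.47] tilt [ 0.003 -0.002 -1.   ]
```

View pics/k.png

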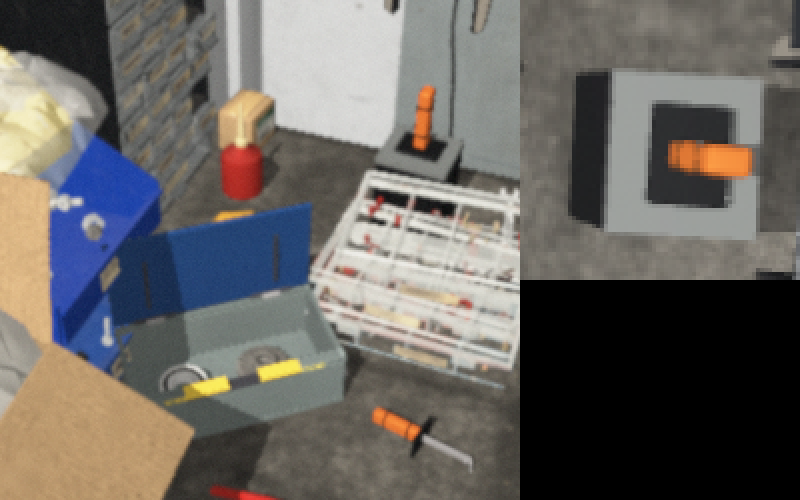

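The pictures show the tool hanging upright in its stand, guard flat and centred as at the start. The cover stands upright, and the gripper is clear of everything.

```bash
python3 -c "
from station import env; print(env.finish_job())"
```

```text
the job is handed in; nothing more can be done
None
```

The cover is open and upright, the pry tool is back in its stand, and the job was handed in at about 19 s of the 67 s allowed; no verdict is reported.

- **Tool choice:** I took the tool hanging in the stand. The one lying on the table is a shorter look-alike, and I left it alone.
- **Finding the notch:** I saw the gap in the side picture at about y = -1 mm, and checked it by easing the foot in gently. There was no resistance until the foot touched the cover's edge, about 7 mm in.
- **Different from the task text:** The moves could not tilt the gripper, so the tool stayed upright instead of leaning back 30 degrees. I raised the cover a few millimetres with the foot, which let it slide further in, to about 12–13 mm by my estimate.
- **Levering:** I opened the cover along its arc to about 1.55 rad, worked out from the foot's position. The wrist readings I took showed at most about 11 N. These came only at the end of each move, so I did not see the peaks.
- **Hanging the tool back:** The guard met the stand's top at the same height as at the start.
- **Last checks:** The last picture shows the cover upright, the tool upright with its guard flat and centred, and the open gripper clear of it. The oil can looks unmoved, but the tape measure and pliers barely show in that crop; I never moved close to them. I could not read the cover's angle or the contact forces directly.

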